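Dose coffee syrup into a mug with a pump bottle

TASK

Put a shot of syrup into the mug for the coffee: swing the nozzle of the syrup bottle's pump round until its mouth hangs over the mug's opening, then press the pump head all the way down and let it spring fully back up. Do not pump while the nozzle is beside the mug, and leave the mug and the other things standing where they are.

Things in the scene. Friction and masses are not known exactly. Their poses are not given: they have to be found in the camera images.
- syrup_bottle: amber glass syrup bottle, 68 mm wide, held fast in a round wooden holder 80 mm across and 27 mm high; it does not move. Black screw collar 36 mm across up to 141 mm above the worktop, boss 19 mm across up to 150 mm; above it the white pump stem, 8 mm across. Origin: on the bottle's axis at the worktop; z up, -x is the bottle's front.
- pump_top (a point): centre of the flat top of the black pump head, on the bottle's axis, 190 mm above the worktop when up. The head is a round button 35 mm across, 18 mm high. From it a round nozzle, 10 mm thick, runs out level (its axis 8 mm below this point) for 80 mm, then bends down to its mouth. Own -x points along the nozzle. Head and nozzle turn together about the axis and stay where left.
- spout_tip (a point): mouth of the nozzle: centre of its downward end, 95.5 mm out from the bottle's axis and 40 mm below the top of the head
- pump_plunger (a joint): how far the pump head is pressed down, m: 0 is up, 0.020 is all the way down. A spring of 2 N (up) to 6 N (down) brings it back up when released.
- pump_nozzle (a joint): swivel angle of head and nozzle about the vertical axis of the bottle, rad: 0 points to the bottle's front (its -x), growing anticlockwise seen from above; it turns freely between -2.8 and 2.8
- mug: striped ceramic mug, 86 mm across, 101 mm high, open and empty, standing to the left or right of the bottle; origin at its underside 18 mm from the mug's axis towards the handle; the handle is at its -y side
- mug_mouth (a point): centre of the mug's opening at the height of its rim, 101 mm above the worktop; the opening is about 76 mm wide
- sugar_jar: glass jar with a wooden lid, 59 mm across, 78 mm high, on the other side of the bottle; to be left alone; origin centre of its underside
- honey_jar: round glass jar with a grey lid, 50 mm across, 70 mm high, behind the work; to be left alone; origin centre of its underside
- teaspoon: steel teaspoon lying on the worktop behind the bottle, 130 mm long; to be left alone; origin centre of its underside

How it is judged:
On the way, in this order (a step that is already met when the one before it is completed fails the run):
1. the nozzle's mouth hangs over the mug's opening (within 30 mm of its centre, seen from above) with the pump up (horizontal distance between spout_tip and mug_mouth below 0.03 m and value of joint pump_plunger below 0.003 m), for 0.2 s.
2. the pump head is pressed down at least 17 of its 20 mm with the nozzle's mouth still over the mug's opening (value of joint pump_plunger above 0.017 m and horizontal distance between spout_tip and mug_mouth below 0.032 m), for 0.1 s.
At the end, for the whole second after the job is handed in: The pump is up again (within 3 mm), the nozzle's mouth is still over the mug's opening (within 32 mm of its centre, seen from above), the mug is upright and at rest, and the mug, both jars and the spoon are within 25 mm of where they stood (value of joint pump_plunger below 0.003 m and horizontal distance between spout_tip and mug_mouth below 0.032 m and angle between mug's own z axis and vertical below 0.1 rad and distance of each of mug, sugar_jar, honey_jar, teaspoon from where it was at the start of the episode below 0.025 m and linear speed of mug below 0.02 m/s); the robot touches nothing.
It fails at once if the pump is pressed more than 7 mm while the nozzle's mouth is not over the mug's opening (syrup on the worktop) (value of joint pump_plunger above 0.007 m and horizontal distance between spout_tip and mug_mouth above 0.036 m).
It fails at once if the mug or the sugar jar is tipped by more than 0.3 rad (angle between any of mug, sugar_jar's own z axis and vertical above 0.3 rad).
It also fails if it takes over 43 s, if anything falls off the work surface, if the arm or the gripper's body presses on something with over 40 N, if the wrist force passes 120 N, or if a joint passes its speed limit or range.

ROBOT

A 6-joint arm with a two-finger parallel gripper is mounted at the origin on a cart in front of the work surface, level with it; the furniture and walls round the work are solid. World frame = base frame: x ahead of the robot, y to its left, z up, the work surface at z = 0. Lengths are in m, angles in rad, forces in N, time in s.
With the tool pointing down it reaches from about 0.425 to 0.95 m from the base axis. Payload 3.5 kg.
Tool frame: the origin (TCP) lies on the centre line of the jaws, within the pads' length; the fingertips stand 19 mm ahead of it and the grasp point (between the pads) is the TCP; z points along the fingers, y is the line along which they close (so a half turn about z gives the same grasp; the last joint's range is limited). The gripper opens to 85 mm and grips with 20 to 120 N. Pads are 22 mm wide; open, the fingers measure 114 mm over their backs; the gripper's body (76 mm by 85 mm) begins 54 mm behind the grasp point. The pads swing forward as they close: fully open they stand 13 mm farther back than shut.
Start: joints at [1.025, 0.286, 1.577, -0, 1.279, -0.15], TCP at [0.26, 0.623, 0.25] pointing down, gripper open.
Joint ranges: [-2.77, 2.77], [-0.9, 2.22], [0.21, 2.48], [-1.53, 4.67], [0.24, 2.81], [-2.84, 2.84]. Speed limits (rad/s): [2.79, 2.79, 3.14, 3.14, 3.14, 3.14].

INTERFACE

Orientations are given as a unit quaternion [x, y, z, w].
In Python, from plant import ctrl, imaging gives the robot as it stands. The module is installed in compiled form; this text tells all that it offers.
- The arm moves only by the shell command python3 -m handwheel 'ROWS' [OPENING] [FORCE]. ROWS is JSON, one flat list of numbers, 6 for each row, row after row: the shift along the world's x, y, z in units of 150 mm (1.0 is 150 mm), then the turn, a rotation vector about the world's x, y, z in units of 90 degrees (1.0 is 90 degrees). In form: [tx, ty, tz, rx, ry, rz, tx, ty, tz, rx, ry, rz, ...]. A call has 1 to 5 rows; each row shifts and turns the commanded pose from where the row before left it; what a row does not reach is not made up. A row lasts 1/12 s, in which the tool goes at most 41.7 mm and 7.16 degrees, less where a joint would pass 70% of its speed; a pose out of reach is approached as far as the arm can. A call with a number of a shift or a turn outside -1 to 1 is refused whole. A call with a gripper value outside its range is refused whole. OPENING is the opening, from 0 (shut) to 1 (fully open), set as the call begins (- or left out, the last holds). The fingers move at their own pace and stop on an object; FORCE is the grip in N (left out, the last holds). Time passes only in rows, so rows that do not move let the fingers close. It gives the time, the measured TCP pose, the force, the opening and the grip force at its end, in the units of the state.
- ctrl.get_state(): the state, without advancing time (a new reading comes with each control period).
- imaging.read_camera(name): name is "side" or "top" or "wrist"; returns (picture, depth): 480x640x3 uint8, blue, green, red; 480x640 float32, m along the optical axis (not along the pixel's ray), 0 where there is no reading.
- imaging.get_calibration(name): a dict with "fovy" (degrees; the focal length in pixels is half the picture's height over the tangent of half this angle, whatever the lens; pixels are square), "cx", "cy" (the principal point, pixels), "R" (3x3) and "t" (3): a world point X has camera coordinates R X + t. Camera axes: x right, y down, z forward; pixel columns grow to the right and rows downward; lengths in m; the calibration is good to about 2 mm. A picture is of the moment at which its call begins: read the wrist's pose just before it. get_calibration takes no time and is no camera call; for the wrist camera it gives the pose at the moment of the call.
- ctrl.sign_off(): hands the job in; it is judged then, once.
The state is a dict: "time": time; "qpos": joint angles; "dq": joint speeds; "joint_efforts": joint torques, N m; "eef_pos": TCP position; "tcp_rot": TCP orientation; "contact_force": force on the tool from outside, world axes, zero at the start; "wrist_torque": the same for the moment, N m; "opening": opening from 0.0 (shut) to 1.0 (fully open); "finger_force": force on a finger pad.
Only numpy, scipy, OpenCV 4.12 (cv2) and the standard library are available. Lean on these libraries where they do the work, as an engineer would, in place of code of your own. Each camera call takes 0.05 s, during which the arm holds its last target. There are 200 camera calls.

## Working session

There is one attempt and no reset: what is moved stays moved. The work goes in short steps, Python scripts to look and compute and a shell command to move; the robot and the scene stay as the last step left them, time stands still between calls to the robot, and variables do not carry over. Pictures are saved under pics/ and viewed, at most 10 in all, crops included, and the job is handed in when it is done.

```bash
mkdir -p pics
cat > h.py <<'E'
import numpy as np, cv2
from plant import ctrl, imaging
def cloud(n):
    c=imaging.get_calibration(n); im,d=imaging.read_camera(n)
    f=240/np.tan(np.radians(c["fovy"])/2)
    v,u=np.mgrid[:480,:640]
    P=np.stack([(u-c["cx"])/f*d,(v-c["cy"])/f*d,d],-1)
    W=(P-np.array(c["t"]))@np.array(c["R"])
    W[d==0]=np.nan
    return im,d,W
E
python3 - <<'E'
from h import *
s=ctrl.get_state(); print(s["time"],s["eef_pos"],s["tcp_rot"],s["opening"])
for n in("side","top"):
    im,d,W=cloud(n); cv2.imwrite(f"pics/{n}0.png",im); np.savez(f"{n}0.npz",im=im,W=W)
    c=imaging.get_calibration(n);print(n,c, (d==0).mean())
E
```

```text
0.0 [0.25989647 0.6223     0.24891959] [ 1.96600753e-01  9.80482905e-01 -1.11633717e-03 -4.12066496e-04] 1.0013652332386354
side {'fovy': 52.38012830301194, 'cx': 316.053043610274, 'cy': 240.85427439267826, 'R': array([[ 0.77334864, -0.63389964,  0.01015513],
       [-0.54684873, -0.6750809 , -0.4951992 ],
       [ 0.32076213,  0.37740831, -0.86872011]]), 't': array([-0.53640164,  0.31555973,  0.81588274])} 0.11285807291666666
top {'fovy': 45.478379976412484, 'cx': 325.281671182696, 'cy': 246.8912606532382, 'R': array([[ 0.01376422, -0.99955167,  0.02658958],
       [-0.98758733, -0.01775102, -0.15606465],
       [ 0.15646668, -0.02411142, -0.98738889]]), 't': array([-0.12955293,  0.5860455 ,  1.01077311])} 0.00404296875
```

View pics/top0.png

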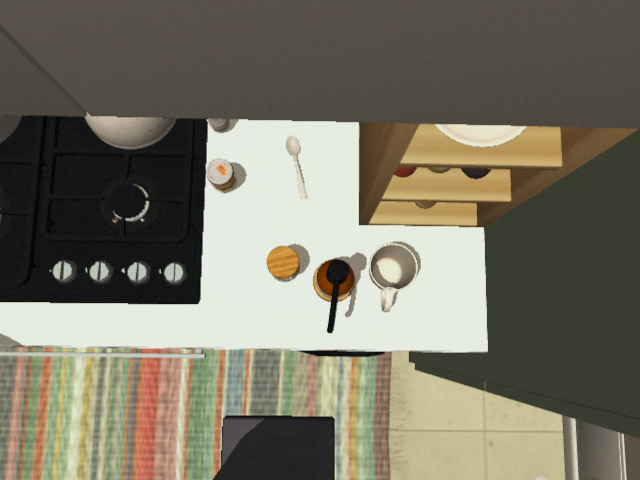

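View pics/side0.png

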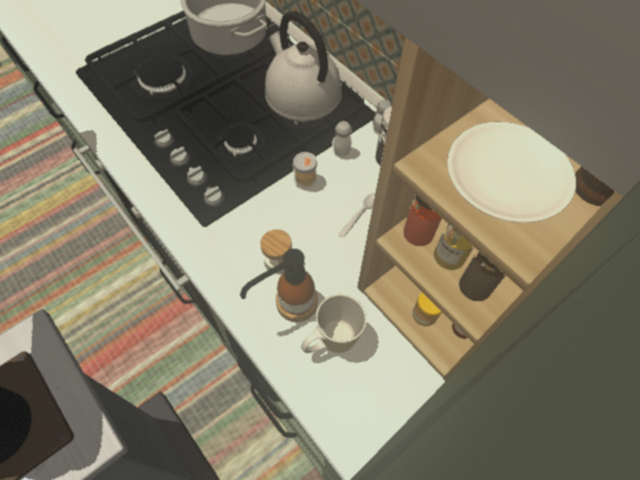

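Top view: pump head at (338,270), nozzle running down to its mouth at about (330,330), mug rim centred near (393,268) with its handle at (388,300), sugar jar lid at (283,262). The side view agrees: the nozzle points to the robot, and the cabinet stands behind the mug.

Run:
```python
from h import *
for n in("top","side"):
    z=np.load(f"{n}0.npz"); W=z["W"]; im=z["im"].astype(int); x,y,h=W[...,0],W[...,1],W[...,2]
    dark=im.max(2)<60
    # regions near bottle
    v,u=np.mgrid[:480,:640]
    box=((u>310)&(u<365)&(v>240)&(v<345)) if n=="top" else ((u>235)&(u<310)&(v>240)&(v<305))
    m=box&dark&(h>.186)&(h<.196); 
    def rep(k,m):
        p=W[m]; c,r=cv2.minEnclosingCircle(p[:,:2].astype(np.float32)); print(n,k,m.sum(),np.median(p,0).round(4),"circle",np.round(c,4),round(r,4),"z",p[:,2].min().round(3),p[:,2].max().round(3))
    if m.sum(): rep("headtop",m)
    m=box&dark&(h>.145)&(h<.2)
    rep("head+nozzle",m); p=W[m]; i=p[:,0].argsort()[:15]; print("  far end",p[i].mean(0).round(4))
    box=((u>360)&(u<425)&(v>235)&(v<315)) if n=="top" else ((u>300)&(u<375)&(v>285)&(v<360))
    m=box&(h>.096)&(h<.106); rep("rim",m)
    box=((u>262)&(u<305)&(v>240)&(v<285)) if n=="top" else ((u>255)&(u<295)&(v>225)&(v<262))
    rep("sugar",box&(h>.07)&(h<.085))
z=np.load("top0.npz");W=z["W"]
for a in [(100,240),(360,215),(405,215),(440,120),(430,60),(500,100),(338,100),(200,60),(450,300),(480,345)]: print(a,W[a[1],a[0]].round(3))
z=np.load("side0.npz");W=z["W"]
for a in [(365,270),(405,100),(400,160),(600,300),(640-5,200),(600,60),(450,10)]: print("s",a,W[a[1],a[0]].round(3))
```

```text
top headtop 485 [ 0.5239 -0.1345  0.1897] circle [ 0.4965 -0.134 ] 0.0488 z 0.186 0.194
top head+nozzle 646 [ 0.5175 -0.1328  0.1888] circle [ 0.4883 -0.1314] 0.0574 z 0.145 0.194
  far end [ 0.4341 -0.1256  0.1685]
top rim 309 [ 0.5489 -0.2449  0.1002] circle [ 0.5426 -0.2383] 0.0478 z 0.096 0.106
top sugar 847 [ 0.5559 -0.044   0.0788] circle [ 0.5563 -0.0434] 0.0296 z 0.071 0.085
  return _methods._mean(a, axis=axis, dtype=dtype,
  ret = um.true_divide(
Traceback (most recent call last):
ValueError: zero-size array to reduction operation minimum which has no identity
```

Run:
```python
from h import *
v,u=np.mgrid[:480,:640]
def fit(p):
    p=p[:,:2]
    for _ in range(4):
        s=np.linalg.lstsq(np.c_[2*p,np.ones(len(p))],(p**2).sum(1),rcond=None)[0]; r=np.sqrt(s[2]+s[0]**2+s[1]**2)
        e=abs(np.linalg.norm(p-s[:2],axis=1)-r); p=p[e<max(.004,np.median(e)*2.5)]
    return s[:2].round(4),r.round(4),len(p)
z=np.load("top0.npz");W=z["W"];im=z["im"].astype(int);h=W[...,2]
m=(u>322)&(u<355)&(v>255)&(v<290)&(h>.180)&(h<.2)
p=W[m]; q=p[p[:,0]>.505]; c,r=cv2.minEnclosingCircle(q[:,:2].astype(np.float32)); print("head",c,r,np.median(p[:,2]))
m=(u>360)&(u<425)&(v>235)&(v<315)&(h>.095)&(h<.108); print("rim",fit(W[m]))
m=(u>320)&(u<345)&(v>288)&(v<340)&(h>.14)&(h<.2); p=W[m]
for a in np.arange(.42,.50,.01):
    k=p[(p[:,0]>=a)&(p[:,0]<a+.01)]
    if len(k): print("noz",k.mean(0).round(4),len(k))
for a in [(360,215),(405,215),(440,120),(430,60),(440,205),(338,100),(200,60),(450,300),(480,345),(370,200),(370,130)]: print(a,W[a[1],a[0]].round(3))
z=np.load("side0.npz");W=z["W"];im=z["im"].astype(int);h=W[...,2]
m=(u>300)&(u<372)&(v>285)&(v<360)&(h>.095)&(h<.108); print("s rim",fit(W[m]))
m=(u>270)&(u<312)&(v>240)&(v<290)&(h>.183)&(h<.2);p=W[m];print("s head",m.sum(), p.min(0) if len(p) else W[250:262:3,292],p.max(0) if len(p) else im[255,292])
for a in [(365,270),(405,100),(400,160),(600,300),(635,200),(600,60),(450,10),(248,290)]: print("s",a,W[a[1],a[0]].round(3))
```

```text
head (0.5261411070823669, -0.13538838922977448) 0.0214607585221529 0.1900365078870141
rim (array([ 0.5475, -0.238 ]), np.float64(0.0408), 315)
noz [ 0.4357 -0.1265  0.1704] 35
noz [ 0.4451 -0.1276  0.181 ] 43
noz [ 0.4551 -0.1289  0.1846] 40
noz [ 0.465  -0.1299  0.1859] 38
noz [ 0.475  -0.1311  0.1871] 44
noz [ 0.4851 -0.1324  0.1872] 37
noz [ 0.4946 -0.1336  0.1864] 39
(360, 215) [ 0.652 -0.185  0.036]
(405, 215) [ 0.658 -0.274  0.018]
(440, 120) [ 0.62  -0.21   0.598]
(430, 60) [ 0.62  -0.177  0.71 ]
(440, 205) [ 0.679 -0.342  0.018]
(338, 100) [ 0.619 -0.115  0.639]
(200, 60) [ 0.62  -0.012  0.702]
(450, 300) [ 0.497 -0.361  0.002]
(480, 345) [ 0.413 -0.418 -0.001]
(370, 200) [ 0.64  -0.187  0.205]
(370, 130) [ 0.753 -0.185  0.216]
s rim (array([ 0.5446, -0.2248]), np.float64(0.0471), 420)
s head 434 [ 0.48684055 -0.15616978  0.18307996] [ 0.54882261 -0.12273533  0.19286987]
s (365, 270) [ 0.642 -0.198  0.095]
s (405, 100) [ 0.642 -0.202  0.501]
s (400, 160) [ 0.654 -0.205  0.396]
s (600, 300) [nan nan nan]
s (635, 200) [nan nan nan]
s (600, 60) [ 0.622 -0.356  0.664]
s (450, 10) [ 0.621 -0.24   0.635]
s (248, 290) [ 0.475 -0.058 -0.002]
```

```bash
python3 -m handwheel '[0.15,-0.22,0,0,0,0,0.15,-0.22,0,0,0,0,0.15,-0.22,0,0,0,0,0.15,-0.22,0,0,0,0,0.15,-0.22,0,0,0,0]' 0
python3 -m handwheel '[0.15,-0.22,0,0,0,0,0.15,-0.22,0,0,0,0,0.15,-0.22,0,0,0,0,0.02,-0.26,0,0,0,0,0.02,-0.26,0,0,0,0]'
python3 -m handwheel '[0.02,-0.26,0,0,0,0,0.02,-0.26,0,0,0,0,0.02,-0.26,0,0,0,0,0.02,-0.26,0,0,0,0,0.02,-0.26,0,0,0,0]'
python3 -m handwheel '[0.02,-0.26,0,0,0,0,0.01,-0.26,0,0,0,0,0.01,-0.26,0,0,0,0,0,-0.2,0,0,0,0,0,0,0,0,0,0]'
```

```text
time: 0.52
eef_pos: [0.373, 0.4561, 0.2497]
tcp_rot: [0.196, 0.981, -0.0, -0.0]
contact_force: [1.3, -0.1, -0.2]
opening: 0.296
finger_force: 0.0
time: 0.93
eef_pos: [0.4467, 0.2788, 0.2497]
tcp_rot: [0.197, 0.98, -0.0, -0.0]
contact_force: [0.8, -0.2, 0.4]
opening: 0.001
finger_force: 0.0
time: 1.35
eef_pos: [0.4606, 0.0841, 0.25]
tcp_rot: [0.196, 0.981, -0.0, -0.0]
contact_force: [0.4, -0.2, -0.7]
opening: -0.003
finger_force: 0.0
time: 1.77
eef_pos: [0.467, -0.0657, 0.2501]
tcp_rot: [0.199, 0.98, -0.001, -0.0]
contact_force: [0.3, -0.0, 0.5]
opening: -0.0
finger_force: 0.0
```

```bash
python3 -m handwheel '[0,0,-0.2,0,0,0,0,0,-0.21,0,0,0,0,-0.09,0,0,0,0,0,-0.09,0,0,0,0,0,-0.09,0,0,0,0]'
python3 -m handwheel '[-0.016,-0.052,0,0,0,0,-0.016,-0.052,0,0,0,0,-0.003,-0.055,0,0,0,0,-0.003,-0.055,0,0,0,0,0,0,0,0,0,0]'
python3 - <<'E'
from h import *
im,d,W=cloud("top"); cv2.imwrite("pics/top1.png",cv2.resize(im[200:360,250:450],None,fx=3,fy=3))
E
```

```text
time: 2.18
eef_pos: [0.4664, -0.1011, 0.1874]
tcp_rot: [0.196, 0.981, 0.0, -0.001]
contact_force: [0.8, -0.3, 0.5]
opening: -0.002
finger_force: 0.0
time: 2.6
eef_pos: [0.4615, -0.1348, 0.189]
tcp_rot: [0.197, 0.98, -0.0, 0.0]
contact_force: [-0.9, -0.7, -0.5]
opening: -0.0
finger_force: 0.0
```

View pics/top1.png

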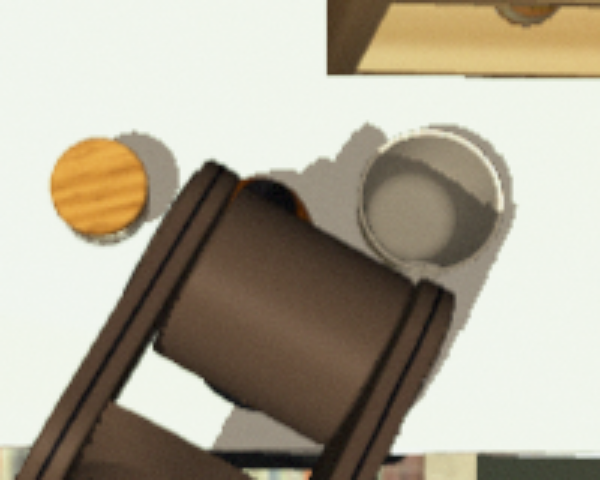

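The arm hides the nozzle from above; the mug and sugar jar have not moved. I'll check the side view and the arm's clearance to the shelf.

Run:
```python
from h import *
z=np.load("top0.npz");W0=z["W"]
im,d,W=cloud("top"); m=(abs(W-W0)[...,2]>.05)&(W[...,2]>.2)&(W[...,2]<.7); p=W[m]
print(np.nanmax(p,0)); k=p[p[:,0].argsort()[-20:]].mean(0);print("max x",k)
im,d,W=cloud("side"); cv2.imwrite("pics/side1.png",cv2.resize(im[180:400,180:440],None,fx=2.5,fy=2.5))
```

```text
[0.51984755 0.01284283 0.56857266]
max x [ 0.51791149 -0.10602296  0.43385738]
```

View pics/side1.png

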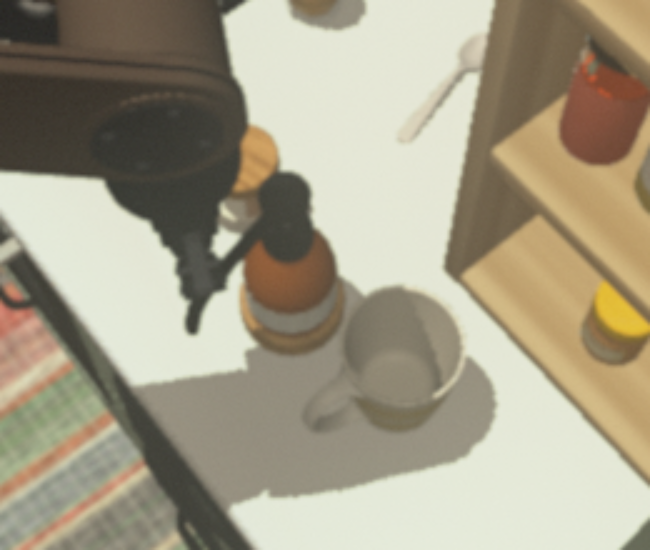

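The side view shows the fingers against the nozzle, whose mouth at about (192,325) has begun to swing. The shelf is well clear, so I'll keep sweeping.

```bash
python3 -m handwheel '[0.008,-0.055,0,0,0,0,0.012,-0.053,0,0,0,0,0.012,-0.053,0,0,0,0,0.025,-0.049,0,0,0,0,0.025,-0.049,0,0,0,0]'
python3 -m handwheel '[0.037,-0.041,0,0,0,0,0.037,-0.041,0,0,0,0,0.046,-0.029,0,0,0,0,0,0,0,0,0,0]'
python3 - <<'E'
from h import *
im,d,W=cloud("side"); cv2.imwrite("pics/side2.png",cv2.resize(im[180:400,180:440],None,fx=2.5,fy=2.5)); print(ctrl.get_state()["eef_pos"])
E
```

```text
time: 3.17
eef_pos: [0.4742, -0.1736, 0.1888]
tcp_rot: [0.197, 0.98, 0.0, -0.0]
contact_force: [0.1, 0.3, 0.1]
opening: -0.003
finger_force: 0.2
time: 3.5
eef_pos: [0.4931, -0.1904, 0.189]
tcp_rot: [0.197, 0.98, -0.0, 0.0]
contact_force: [-0.1, -0.0, 0.1]
opening: -0.001
finger_force: 0.0
[ 0.4924926  -0.18982243  0.1888126 ]
```

View pics/side2.png

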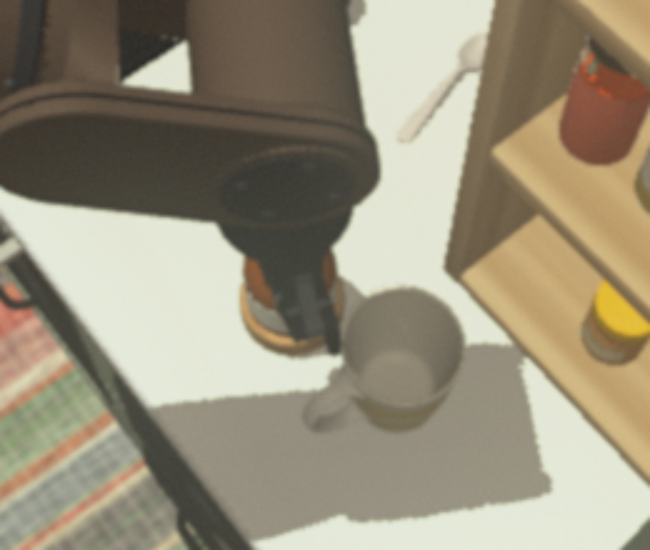

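The nozzle's mouth shows at crop (335,350), close to the near rim of the mug. I'll cast that pixel onto z=0.15.

```bash
cat >> h.py <<'E'
def ray(n,u,v,z):
    c=imaging.get_calibration(n); f=240/np.tan(np.radians(c["fovy"])/2); R=np.array(c["R"]); o=-R.T@np.array(c["t"])
    d=R.T@np.array([(u-c["cx"])/f,(v-c["cy"])/f,1]); return o+d*(z-o[2])/d[2]
E
python3 - <<'E'
from h import *
p=ray("side",180+335/2.5,180+350/2.5,.15); print(p, np.degrees(np.arctan2(p[1]+.136,p[0]-.526)), np.hypot(p[1]+.136,p[0]-.526))
E
```

```text
[ 0.4993837  -0.22951054  0.15      ] -105.88816644444869 0.09722473108897016
```

```bash
python3 -m handwheel '[0.05,-0.03,0,0,0,0,0.05,-0.02,0,0,0,0,0.05,-0.01,0,0,0,0,0.04,0,0,0,0,0,0,0,0,0,0,0]'
python3 -m handwheel '[-0.15,-0.02,0,0,0,0,-0.15,0,0,0,0,0,0,0,0.25,0,0,0,0,0,0.25,0,0,0,-0.2,0.1,0,0,0,0]'
python3 -m handwheel '[0,0.25,0,0,0,0,0,0.25,0,0,0,0,0,0.25,0,0,0,0,0,0.25,0,0,0,0,0,0.25,0,0,0,0]'
python3 - <<'E'
from h import *
im,d,W=cloud("top"); np.savez("top3.npz",im=im,W=W); cv2.imwrite("pics/top3.png",cv2.resize(im[200:360,250:450],None,fx=3,fy=3))
E
```

```text
time: 3.97
eef_pos: [0.5216, -0.1984, 0.189]
tcp_rot: [0.196, 0.981, -0.0, 0.0]
contact_force: [0.2, 0.0, 0.4]
opening: 0.002
finger_force: 0.0
time: 4.38
eef_pos: [0.4502, -0.1899, 0.2726]
tcp_rot: [0.197, 0.98, -0.003, 0.008]
contact_force: [0.6, -0.6, 2.4]
opening: -0.001
finger_force: 0.0
time: 4.8
eef_pos: [0.4449, 0.0029, 0.2642]
tcp_rot: [0.197, 0.98, -0.0, 0.001]
contact_force: [0.9, -0.3, -0.6]
opening: 0.001
finger_force: 0.0
```

View pics/top3.png

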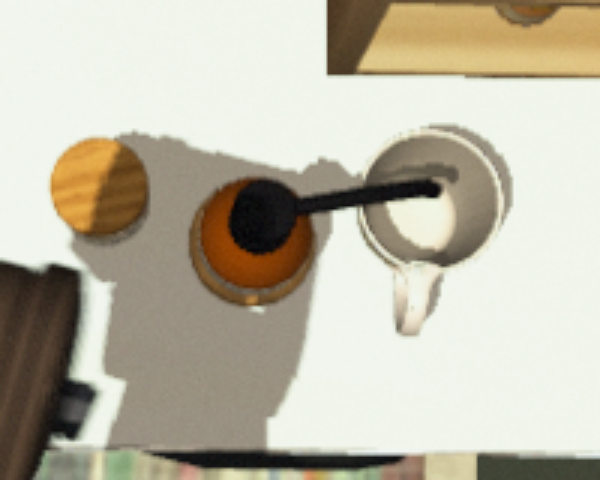

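The nozzle now runs from the head at crop (263,215) to its tip at about (436,188), over the mug's opening centred near (432,200). I'll measure both.

Run:
```python
from h import *
v,u=np.mgrid[:480,:640]
z=np.load("top3.npz");W=z["W"];im=z["im"].astype(int);h=W[...,2]
m=(u>326)&(u<352)&(v>255)&(v<290)&(h>.180)&(h<.2); p=W[m];q=p[p[:,1]>-.148]
c,r=cv2.minEnclosingCircle(q[:,:2].astype(np.float32)); print("head",c,r,np.median(q,0))
m=(u>352)&(u<400)&(v>250)&(v<285)&(h>.14)&(h<.2)&(im.max(2)<60); p=W[m]
d=p[:,:2].mean(0)-np.array([.526,-.136]); a=np.arctan2(d[1],d[0]); t=np.array([.526,-.136])+.0955*np.array([np.cos(a),np.sin(a)])
print("angle",np.degrees(a),"tip",t,"err",t-[.5475,-.238], "min y",p[:,1].min(), np.median(p[:,2]))
print(ray("top",250+263/3,200+215/3,.19), ray("top",250+432/3,200+197/3,.101),ctrl.get_state()["eef_pos"])
```

```text
head (0.5294991731643677, -0.13747605681419373) 0.017384791746735573 [ 0.52900444 -0.13582247  0.19029205]
angle -77.71453717877688 tip [ 0.54632073 -0.22931301] err [-0.00117927  0.00868699] min y -0.23341230170042787 0.18610088813662531
[ 0.52603553 -0.1369769   0.19      ] [ 0.54847242 -0.23974609  0.101     ] [0.44437863 0.00849251 0.26406699]
```

```bash
python3 -m handwheel '[0.11,-0.19,0,0,0,0,0.11,-0.19,0,0,0,0,0.11,-0.19,0,0,0,0,0.11,-0.19,0,0,0,0,0.11,-0.19,0,0,0,0]'
python3 -m handwheel '[0.01,-0.01,0,0,0,0,0,0,-0.15,0,0,0,0,0,-0.13,0,0,0,0,0,0,0,0,0,0,0,0,0,0,0]'
```

```text
time: 5.27
eef_pos: [0.5285, -0.1426, 0.2639]
tcp_rot: [0.196, 0.981, -0.0, 0.0]
contact_force: [-0.6, 0.3, 0.2]
opening: 0.001
finger_force: 0.0
time: 5.68
eef_pos: [0.5284, -0.1422, 0.2207]
tcp_rot: [0.196, 0.981, 0.0, -0.002]
contact_force: [-0.3, -0.2, 0.1]
opening: 0.002
finger_force: 0.0
```

```bash
python3 -m handwheel '[0,0.03,-0.04,0,0,0,0,0,-0.04,0,0,0,0,0,-0.04,0,0,0,0,0,-0.04,0,0,0,0,0,-0.03,0,0,0]'
python3 -m handwheel '[0,0,-0.02,0,0,0,0,0,0,0,0,0,0,0,0,0,0,0]'
```

```text
time: 6.1
eef_pos: [0.5301, -0.138, 0.194]
tcp_rot: [0.197, 0.98, 0.0, 0.001]
contact_force: [0.6, 1.6, 4.2]
opening: 0.001
finger_force: 2.3
time: 6.35
eef_pos: [0.53, -0.1381, 0.191]
tcp_rot: [0.197, 0.98, 0.0, 0.001]
contact_force: [1.8, 3.2, 4.4]
opening: -0.002
finger_force: 2.3
```

```bash
python3 -m handwheel '[0,0,-0.012,0,0,0,0,0,0,0,0,0,0,0,0,0,0,0]'; python3 -m handwheel '[0,0,-0.01,0,0,0,0,0,0,0,0,0,0,0,0,0,0,0]'
```

```text
time: 6.6
eef_pos: [0.5299, -0.1382, 0.1892]
tcp_rot: [0.197, 0.98, 0.0, 0.001]
contact_force: [2.8, 3.7, 5.0]
opening: 0.004
finger_force: 2.5
time: 6.85
eef_pos: [0.53, -0.1383, 0.1889]
tcp_rot: [0.197, 0.98, 0.0, 0.001]
contact_force: [0.7, 3.2, 9.4]
opening: 0.002
finger_force: 4.9
```

Force has jumped from 5 N to 9.4 N, so the pump has bottomed out. I'll hold a moment, then release and retreat.

```bash
python3 -m handwheel '[0,0,-0.005,0,0,0,0,0,0,0,0,0,0,0,0,0,0,0]'
python3 -m handwheel '[0,0,0.05,0,0,0,0,0,0.06,0,0,0,0,0,0.06,0,0,0,0,0,0.2,0,0,0,0,0,0.2,0,0,0]'
python3 -m handwheel '[-0.11,0.19,0.05,0,0,0,-0.11,0.19,0,0,0,0,-0.11,0.19,0,0,0,0,-0.11,0.19,0,0,0,0,-0.11,0.19,0,0,0,0]'
python3 -m handwheel '[0,0.2,0,0,0,0,0,0,0,0,0,0,0,0,0,0,0,0]'
python3 - <<'E'
from h import *
v,u=np.mgrid[:480,:640]
im,d,W=cloud("top"); im0=im; im=im.astype(int);h=W[...,2]
m=(u>326)&(u<348)&(v>258)&(v<284)&(h>.15)&(im.max(2)<60); print("head z",np.percentile(h[m],[50,80]))
m=(u>352)&(u<400)&(v>250)&(v<285)&(h>.12)&(h<.2)&(im.max(2)<60); p=W[m]
b=np.array([.527,-.137]);d=p[:,:2].mean(0)-b; t=b+.0955*d/np.linalg.norm(d)
print("tip",t,"err",t-[.5475,-.238],np.median(p[:,2]))
cv2.imwrite("pics/top4.png",im0)
E
```

```text
time: 7.1
eef_pos: [0.53, -0.1383, 0.1889]
tcp_rot: [0.197, 0.98, 0.0, 0.001]
contact_force: [-0.7, 4.4, 12.6]
opening: 0.0
finger_force: 6.2
time: 7.52
eef_pos: [0.527, -0.1381, 0.2697]
tcp_rot: [0.197, 0.98, -0.0, -0.004]
contact_force: [0.4, 0.1, 0.6]
opening: 0.001
finger_force: 0.0
time: 7.93
eef_pos: [0.4447, 0.0047, 0.2782]
tcp_rot: [0.197, 0.98, -0.001, -0.002]
contact_force: [-0.2, 0.4, 0.2]
opening: 0.0
finger_force: 0.0
time: 8.18
eef_pos: [0.4457, 0.0348, 0.2785]
tcp_rot: [0.195, 0.981, -0.001, -0.001]
contact_force: [-0.7, -0.8, -0.5]
opening: -0.004
finger_force: 0.0
head z [0.19052124 0.19183138]
tip [ 0.54610879 -0.23056871] err [-0.00139121  0.00743129] 0.18579713587000513
```

View pics/top4.png

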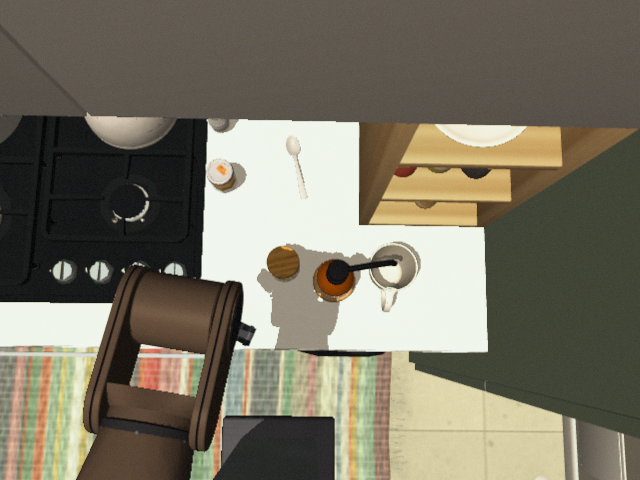

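The pump head at (338,271) is back up, the mouth at (396,263) is over the mug, and nothing else has moved. The arm is clear.

```bash
python3 -c "
from plant import ctrl
print(ctrl.sign_off())"
```

```text
the job is handed in; nothing more can be done
None
```

I swung the nozzle over the mug (its mouth about 8 mm from the centre), pressed the pump to the bottom and let it spring fully back up, with the mug, jars and spoon where they stood; the job is handed in, but the hand-in gave no verdict.

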